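# Three clicks on the glue press

## Robot

A 6-joint arm with a two-finger parallel gripper is mounted at the origin on the work surface. World frame = base frame: x ahead of the robot, y to its left, z up, the work surface at z = 0. Lengths are in m, angles in rad, forces in N, time in s.
With the tool pointing down it reaches from about 0.275 to 0.75 m from the base axis. Payload 10.2 kg.
Tool frame: the origin (TCP) lies on the centre line of the jaws, within the pads' length; the fingertips stand 17 mm ahead of it and the grasp point (between the pads) lies 2 mm behind it; z points along the fingers, y is the line along which they close (so a half turn about z gives the same grasp; the last joint's range is limited). The gripper opens to 88 mm and grips with 3 to 60 N. Pads are 18 mm wide; open, the fingers measure 123 mm over their backs; the gripper's body (75 mm by 187 mm) begins 45 mm behind the grasp point.
Start: joints at [-1.41, 0.313, 1.498, -0, 1.331, -0.223], TCP at [0.197, -0.487, 0.256] pointing down, gripper open.
Joint ranges: [-2.94, 2.94], [-0.97, 2.17], [0.19, 2.56], [-1.23, 4.37], [0.02, 3.11], [-2.88, 2.88]. Speed limits (rad/s): [2.39, 2.39, 3.01, 3.14, 3.14, 3.14].

## Interface

Orientations are given as a rotation vector (axis times angle).
In Python, from cell import move_pose, line_to, set_joints, set_gripper, wait, solve_ik, state, get_image, calibration, IKError, job_done, cut_out gives the robot as it stands. Calls block until the motion is done:
- move_pose(position, orientation): joint-space move of the TCP to a pose.
- line_to(position, velocity=0.15, orientation=None, guard=None): straight line of the TCP; orientation=None keeps the orientation; velocity is the mean speed in m/s. With guard (N) it stops when the force on the tool has changed by that much, and returns True; else False.
- set_joints(angles): joint-space move.
- set_gripper(opening, newtons=None): opening from 0.0 (shut) to 1.0 (fully open); newtons is the grip in N (None keeps the last); returns when the fingers have stopped.
- wait(seconds).
- solve_ik(position, orientation): joint angles nearest the present ones, or None.
- state(): the state.
- get_image(name): name is "side" or "top"; returns the picture (420x560x3 uint8, blue, green, red); there is no depth.
- calibration(name): a dict with "K" (3x3 intrinsics, pixels), "k1" (the pictures are not rectified: a ray, as slopes to the right and down, at radius r is drawn at 1 + k1 r^2 times it, then the intrinsics apply), "R" (3x3) and "t" (3): a world point X has camera coordinates R X + t. Camera axes: x right, y down, z forward; pixel columns grow to the right and rows downward; lengths in m; the calibration is good to about 2 mm. A picture is of the moment at which its call begins. calibration takes no time and is no camera call.
A pose or a line that the arm cannot do raises IKError and nothing moves.
- job_done(): hands the job in; it is judged then, once.
Trained networks look in the newest picture that a camera, given by its name, has taken for a name from the list of things; names that differ only in an ending like _2 or _b are one class to them, and where a whole thing is asked for, a point or a joint stands for the part that bears it (a point fixed in the world has none). Each returns a list of dicts, best first, with "confidence" (0 to 1); they miss things now and then, are a little off and sometimes report something else, mostly with a low value. They report only what shows in the picture. A call takes as long as a camera call.
- cut_out(camera, name): "region" (420x560 bool, what is visible of it) and "uv" ([column, row] in pixels, amid what is visible of it).
The state is a dict: "clock": time; "joint_pos": joint angles; "qvel": joint speeds; "tau": joint torques, N m; "tcp_pos": TCP position; "ee_rot": TCP orientation; "force": force on the tool from outside, world axes, zero at the start; "torque": the same for the moment, N m; "grip_width": opening from 0.0 (shut) to 1.0 (fully open); "grasp_force": force on a finger pad.
Only numpy, scipy, OpenCV 4.12 (cv2) and the standard library are available. Lean on these libraries where they do the work, as an engineer would, in place of code of your own. Each camera call takes 0.05 s, during which the arm holds its last target. There are 200 camera calls.

## Task

With the flat scraper, lever up the hinged cover of the glue press at the slot in its right-hand side and tip it right over so that it stays open, then lay the scraper flat on the bench. Now swing the ratchet lever inside, away from you, by exactly three clicks past its free play, never as far as a fourth, and finish holding the lever there between the third and fourth click: it is sprung and flies back if let go. Leave the other things on the bench where they are.

Things in the scene. Friction and masses are not known exactly. Their poses are not given: they have to be found in the camera images.
- press: green glue press fixed to the bench: case 260 (x) x 220 (y) x 60 mm high, walls 8 mm, inner floor 4 mm up, flat plywood cover on top. Origin: centre of the case's underside; x points away from the robot, y left, z up; turned by up to 0.3 rad. Beyond the far wall a clamping bed with a wooden blank reaches x = 240 mm, 55 mm high; its rubber pad moves with the lever.
- slot (a point): pry slot: notch in the top of the case's right-hand (-y) wall, 60 mm long (press x), 10 mm high (50 to 60 mm above the bench, right under the cover), through the 8 mm wall. Point: slot's middle on the wall's outer face, 55 mm up; axes as press. A blade enters along press +y, free for 45 mm from the outer face; fingers do not fit.
- cover_angle (a joint): cover's opening, rad: 0 shut, 1.95 at its open stop, leaning out past upright. Hinged along the top of the case's left-hand (+y) wall, so its right-hand edge rises. Let go below about 1.4 it falls shut, above about 1.75 it falls open to the stop, between them it stays. Lifting it at the free edge takes about 1 N.
- cover: plywood cover, 260 x 220 x 6 mm, 0.15 kg. Origin: middle of the hinge line on the cover's underside, 60 mm above the bench and 110 mm to +y of the press's origin. The panel reaches 220 mm along its own -y; shut, its axes are those of the press and its free edge is flush with the slotted wall's outer face.
- scraper: loose flat scraper, 0.08 to 0.14 kg: wooden handle 24 mm wide, 22 mm thick, x = -60 to +50 mm; in line with it a steel blade 36 mm wide, 2.5 mm thick, to its tip at x = 135 mm, mid-plane 11 mm above the underside. Origin: handle's underside (on the bench when flat), 5 mm ahead of the handle's middle; x along the blade, z up. Centre of mass about 20 mm ahead of the origin.
- lever_angle (a joint): ratchet lever's angle q, rad: 0 at its near stop (start), anticlockwise from above, 1.5 at the far stop. The knob lies from the pivot in direction (sin(q-0.75), -cos(q-0.75)) of press x, y, so it moves away from the robot. A return spring pushes it back to 0 from anywhere, with 6.5 N at the knob at the start, 10 N at the far end. Free play 0.15 to 0.40 rad, then 5 clicks 0.26 rad apart.
- lever: flat steel ratchet lever under the cover, 16 mm wide, top 22 mm above the bench. Origin on its upright pivot axis, at (0, 55 mm) of the press's x, y; x towards the knob. Feel: from 0.09 rad before each click the push at the knob rises by some 4 N, at the click (tooth's crest) it drops, to some 4 N below the plain spring force, which is back 0.09 rad after it.
- lever_knob (a point): top centre of the lever's knob, an upright round black post 18 mm in diameter, 100 mm from the pivot, from the arm's top (22 mm above the bench) up to 56 mm. x points along the lever, outwards (turns with it), z up. Nothing else stands within 25 mm of it above the arm; the case's walls are at least 45 mm from its centre.
- tooth_plate: toothed plate under the lever on the same pivot; still during the job, but set differently each time. Origin on the pivot axis; x points horizontally along its first tooth. Teeth: 5 radial ridges at 0, 0.26, 0.52, 0.78, 1.04 rad from x, anticlockwise from above. The lever's x is over the first, second, third, fourth tooth at the first, second, third, fourth click.
- tape: bystander: roll of masking tape lying flat, 96 mm across, 25 mm high; origin at its underside
- screwdriver: bystander: screwdriver lying on the bench (round shank, no flat blade: not the scraper); origin at its underside
- glue: bystander: white glue bottle, 64 mm across, 170 mm tall; origin at its underside
- mallet: bystander: wooden mallet lying down, head 70 x 130 x 90 mm; origin at its underside
- muffs: bystander: ear muffs lying down; origin at its underside
- sanding_block: bystander: cork sanding block 110 x 60 x 35 mm; origin at its underside
- leg_blank: bystander: pale wooden chair-leg blank, about 315 mm long, 34 mm thick; origin at its underside

How it is judged:
On the way, in this order (a step that is already met when the one before it is completed fails the run):
1. the cover is levered up at least 0.25 rad by the scraper, which carries it without the fingers touching it (value of joint cover_angle above 0.25 rad and contact force between scraper and cover above 0.1 N and contact force between the fingers and cover below 0.1 N), for 0.1 s.
2. the cover stands open and the scraper lies on the bench, let go (value of joint cover_angle above 1.6 rad and height (world z) of scraper below 0.012 m and angle between scraper's own z axis and vertical below 0.2 rad and contact force between the fingers and scraper below 0.1 N), for 0.2 s.
3. the lever is held between the third and fourth click (angle between the x axis of lever_knob and the x axis of tooth_plate, either way round between 0.56 and 0.75 rad and contact force between the fingers and lever above 1 N), for 0.3 s.
At the end, for the whole second after the job is handed in: Still holding: the fingers press on the lever with more than 1 N and keep it at rest between the third and the fourth click (from 0.04 rad past the third crest to 0.03 rad short of the fourth), the cover stands open (more than 1.6 rad), and the scraper lies flat on the bench, untouched (all of step 2 and all of step 3 and velocity of joint lever_angle between -0.08 and 0.08 rad/s); the arm keeps its last pose, push and grip.
It fails at once if the lever goes past the fourth click (angle between the x axis of lever_knob and the x axis of tooth_plate, either way round above 0.8 rad).
It fails at once if one of the other things on the bench is moved by more than 30 mm (distance of any of tape, screwdriver, glue, mallet, muffs, sanding_block, leg_blank from where it was at the start of the episode above 0.03 m).
It also fails if it takes over 72 s, if anything falls off the work surface, if the arm or the gripper's body presses on something with over 40 N, if the wrist force passes 120 N, or if a joint passes its speed limit or range.

## Working session

There is one attempt and no reset: what is moved stays moved. The work goes in short steps, each a Python script; the robot and the scene stay as the last script left them, time stands still between calls to the robot, and variables do not carry over. Pictures are saved under pics/ and viewed, at most 10 in all, crops included, and the job is handed in when it is done.

```bash
ls; mkdir -p pics; cat > h.py <<'E'
import numpy as np, cv2
from cell import *
from scipy.spatial.transform import Rotation as Rn
def ray(cam,uv):
    c=calibration(cam);K=np.array(c["K"]);R=np.array(c["R"]);t=np.array(c["t"]);k=c["k1"]
    d=np.array([(uv[0]-K[0,2])/K[0,0],(uv[1]-K[1,2])/K[1,1]]);s=d.copy()
    for _ in range(20): s=d/(1+k*(s@s))
    return -R.T@t, R.T@np.array([s[0],s[1],1.])
def at_z(cam,uv,z):
    o,d=ray(cam,uv); return o+d*(z-o[2])/d[2]
def proj(cam,X):
    c=calibration(cam);K=np.array(c["K"]);X=np.atleast_2d(X)
    p=X@np.array(c["R"]).T+np.array(c["t"]);s=p[:,:2]/p[:,2:]
    s=s*(1+c["k1"]*(s**2).sum(1,keepdims=True))
    return s@K[:2,:2].T+K[:2,2]
E
python3 - <<'E'
from h import *
for c in("top","side"):
    im=get_image(c);cv2.imwrite(f"pics/{c}0.png",im)
    cal=calibration(c);R=np.array(cal["R"]);print(c,"cam at",-R.T@np.array(cal["t"]),"fwd",R[2],cal["K"])
    for n in ["press","cover","scraper","slot","lever","tape","screwdriver","glue","mallet","muffs","sanding_block","leg_blank"]:
        for d in cut_out(c,n)[:2]:
            ys,xs=np.nonzero(d["region"])
            p=at_z(c,d["uv"],{"cover":.066,"press":.06}.get(n,.01))
            print(c,n,round(d["confidence"],2),np.round(d["uv"]),xs.min(),xs.max(),ys.min(),ys.max(),p.round(3))
print(state()["clock"],state()["ee_rot"])
E
```

```text
pics
top cam at [0.37407959 0.0039943  1.33168644] fwd [ 0.1305427   0.00977763 -0.99139447] [[419.18221018   0.         280.85211261]
 [  0.         419.18221018 207.45479309]
 [  0.           0.           1.        ]]
top press 0.64 [272. 192.] 230 311 125 248 [0.589 0.044 0.06 ]
top cover 0.6 [271. 201.] 232 311 158 247 [0.561 0.045 0.066]
top scraper 0.75 [358. 226.] 335 397 215 236 [ 0.485 -0.226  0.01 ]
top slot 0.93 [270. 190.] 230 312 125 249 [0.606 0.05  0.01 ]
top tape 0.58 [357. 276.] 334 366 256 285 [ 0.329 -0.217  0.01 ]
top tape 0.47 [445. 213.] 423 475 189 299 [ 0.525 -0.499  0.01 ]
top screwdriver 0.85 [381. 162.] 339 401 155 167 [ 0.69  -0.306  0.01 ]
top glue 0.64 [426. 169.] 411 443 155 181 [ 0.668 -0.449  0.01 ]
top mallet 0.67 [444. 208.] 423 474 189 298 [ 0.54  -0.496  0.01 ]
top muffs 0.76 [111. 234.] 90 158 193 253 [0.469 0.555 0.01 ]
top sanding_block 0.69 [158. 165.] 142 179 149 176 [0.693 0.412 0.01 ]
top leg_blank 0.96 [169. 283.] 126 214 250 321 [0.316 0.368 0.01 ]
top leg_blank 0.38 [384. 160.] 339 401 155 167 [ 0.697 -0.315  0.01 ]
side cam at [-0.07697
[... 362 characters left out ...]
 256 298 [ 0.492 -0.25   0.01 ]
side slot 0.58 [323. 194.] 239 354 169 226 [0.728 0.067 0.01 ]
side screwdriver 0.82 [388. 261.] 376 400 251 272 [ 0.697 -0.31   0.01 ]
side screwdriver 0.62 [322. 189.] 240 354 169 226 [0.742 0.092 0.01 ]
side glue 0.77 [409. 274.] 397 425 247 301 [ 0.714 -0.383  0.01 ]
side glue 0.39 [306. 193.] 246 336 172 214 [0.679 0.104 0.01 ]
side mallet 0.74 [387. 331.] 293 425 285 378 [ 0.523 -0.5    0.01 ]
side sanding_block 0.69 [267. 151.] 258 277 142 163 [0.707 0.424 0.01 ]
side sanding_block 0.23 [320. 190.] 240 354 170 226 [0.732 0.091 0.01 ]
side leg_blank 0.76 [150. 184.] 143 169 177 188 [0.226 0.454 0.01 ]
1.3 [-3.08389764e+00 -5.99090825e-01 -2.29606209e-05]
```

```bash
python3 - <<'E'
from h import *
a=cv2.imread("pics/top0.png")[110:310,200:480];b=cv2.imread("pics/side0.png")[130:390,220:440]
cv2.imwrite("pics/c1.png",cv2.resize(a,None,fx=2.85,fy=2.85,interpolation=2))
cv2.imwrite("pics/c2.png",cv2.resize(b,None,fx=2.3,fy=2.3,interpolation=2))
# fine fits by min-area rect
cut_out("top","cover")
for n,z in (("cover",.066),("scraper",.013)):
    get_image("top");r=cut_out("top",n)[0]["region"]
    ct=max(cv2.findContours(r.astype(np.uint8),0,2)[0],key=len)
    p=np.array([at_z("top",q[0],z)[:2] for q in ct],np.float32)
    rc=cv2.minAreaRect(p);print(n,rc);print(cv2.boxPoints(rc).round(3))
E
```

```text
cover ((0.5584574937820435, 0.047802411019802094), (0.26566940546035767, 0.22787949442863464), 5.319576740264893)
[[ 0.416  0.149]
 [ 0.437 -0.078]
 [ 0.701 -0.053]
 [ 0.68   0.174]]
scraper ((0.49140864610671997, -0.2512834668159485), (0.035709138959646225, 0.19713157415390015), 10.642526626586914)
[[ 0.456 -0.158]
 [ 0.492 -0.351]
 [ 0.527 -0.345]
 [ 0.491 -0.151]]
```

View pics/c1.png

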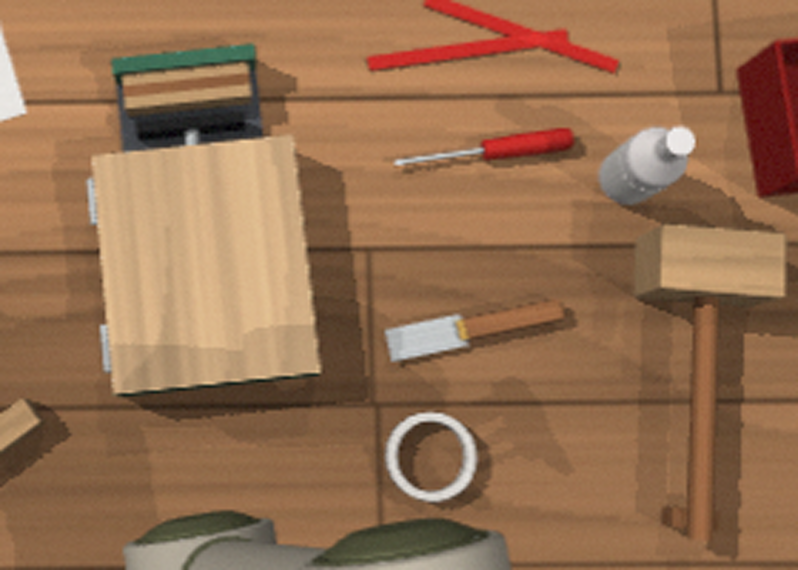

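View pics/c2.png

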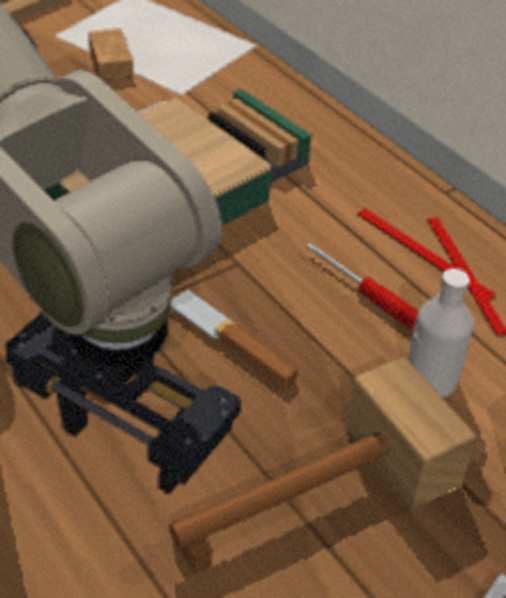

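The top view shows the scraper with its blade towards the press, crop (390–565, 300–360), and the arm hides the slot in the side view. I'll swing the arm back out of the way and look at the right-hand wall.

```bash
python3 - <<'E'
from h import *
j=list(state()["joint_pos"]);j[0]=-2.3;set_joints(j)
im=get_image("side");cv2.imwrite("pics/s1.png",im)
for n in("cover","press","slot"):
  for d in cut_out("side",n)[:1]:
    ys,xs=np.nonzero(d["region"]);print(n,d["confidence"],xs.min(),xs.max(),ys.min(),ys.max())
r=cut_out("side","cover")[0]["region"]
yaw=np.deg2rad(5.32);c=np.array([.5585,.0478]);M=np.array([[np.cos(yaw),-np.sin(yaw)],[np.sin(yaw),np.cos(yaw)]])
def W(x,y,z): return np.r_[c+M@[x,y],z]
u0,v0,f=200,130,4
cr=cv2.resize(im[130:270,200:390],None,fx=f,fy=f,interpolation=2)
def dr(P,col):
    q=proj("side",np.array(P));
    cv2.polylines(cr,[np.int32((q-[u0-.5,v0-.5])*f)],True,col,1)
    return q.round(1)
print(dr([W(-.13,-.11,.066),W(.13,-.11,.066),W(.13,.11,.066),W(-.13,.11,.066)],(0,0,255)))
print(dr([W(-.13,-.11,0),W(.13,-.11,0),W(.13,-.11,.06),W(-.13,-.11,.06)],(255,0,255)))
cv2.imwrite("pics/s1c.png",cr)
# top residual too
get_image("top");r=cut_out("top","cover")[0]["region"];ys,xs=np.nonzero(r)
print("top proj",proj("top",np.array([W(-.13,-.11,.066),W(.13,-.11,.066),W(.13,.11,.066),W(-.13,.11,.066)])).round(1),state()["clock"])
E
```

```text
cover 0.6 236 336 172 234
press 0.93 235 354 169 248
slot 0.8 235 354 170 247
[[272.9 232.9]
 [337.1 201.1]
 [295.5 171.4]
 [233.7 198. ]]
[[273.3 249. ]
 [335.8 216.7]
 [337.  202.5]
 [272.9 234.4]]
top proj [[311.2 240.5]
 [301.7 156.7]
 [230.9 164.1]
 [238.5 248.1]] 3.5583
```

View pics/s1c.png

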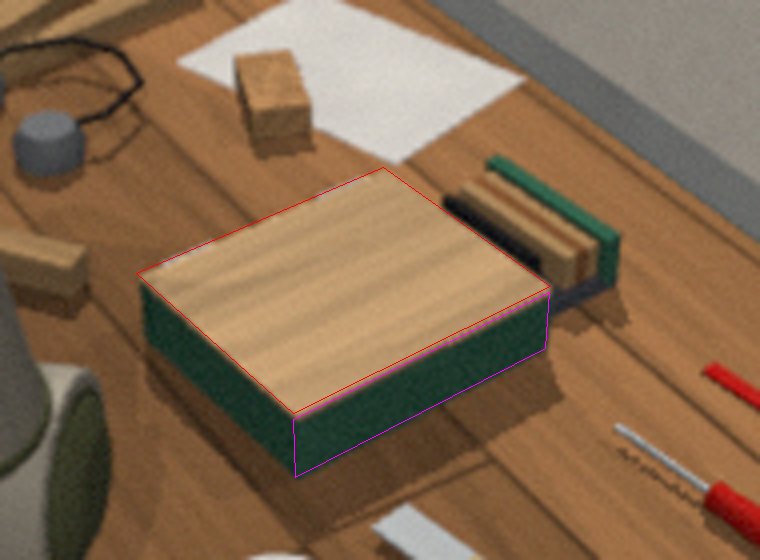

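The fit matches the case edges within about a pixel: wall from pixel (273, 234) to (337, 202). The slot itself is faint, so I'll profile the brightness along the wall at slot height.

```bash
cat >> h.py <<'E'
yaw=np.deg2rad(5.32);PC=np.array([.5585,.0478]);PM=np.array([[np.cos(yaw),-np.sin(yaw)],[np.sin(yaw),np.cos(yaw)]])
def W(x,y,z): return np.r_[PC+PM@[x,y],z]
E
python3 - <<'E'
from h import *
ims=[get_image("side").astype(np.float32) for _ in range(6)]
im=np.mean(ims,0)
xs=np.arange(-.125,.126,.01)
for z in(.063,.059,.056,.053,.05,.047,.042,.03,.015):
    q=proj("side",np.array([W(x,-.11,z) for x in xs])).astype(np.float32)
    v=cv2.remap(im,q[None,:,0],q[None,:,1],1)[0]
    print(z,v.sum(1).round().astype(int).tolist())
E
```

```text
0.063 [401, 398, 399, 406, 385, 392, 404, 385, 379, 382, 387, 378, 364, 373, 380, 383, 364, 377, 385, 391, 373, 362, 355, 371, 381, 392]
0.059 [284, 289, 291, 296, 287, 285, 289, 286, 277, 282, 281, 272, 269, 270, 267, 327, 304, 302, 308, 330, 321, 305, 290, 291, 303, 316]
0.056 [197, 209, 209, 210, 213, 208, 203, 210, 210, 204, 199, 203, 198, 193, 181, 243, 238, 238, 238, 236, 239, 237, 232, 228, 231, 233]
0.053 [152, 153, 157, 155, 157, 154, 153, 158, 156, 153, 150, 156, 144, 146, 146, 179, 174, 167, 169, 168, 174, 177, 174, 168, 167, 169]
0.05 [134, 128, 134, 126, 131, 132, 127, 132, 133, 134, 129, 136, 136, 137, 133, 136, 129, 135, 140, 133, 131, 134, 130, 140, 136, 140]
0.047 [126, 128, 127, 128, 125, 127, 122, 127, 127, 126, 130, 131, 134, 134, 135, 127, 126, 125, 128, 123, 125, 126, 126, 127, 122, 130]
0.042 [132, 126, 129, 127, 130, 130, 125, 127, 127, 124, 132, 126, 131, 129, 132, 133, 124, 127, 125, 122, 120, 127, 125, 126, 123, 135]
0.03 [130, 132, 131, 130, 123, 131, 128, 126, 124, 125, 127, 123, 126, 124, 128, 128, 133, 127, 125, 123, 128, 123, 126, 123, 125, 126]
0.015 [126, 129, 132, 129, 126, 125, 125, 123, 126, 126, 129, 124, 122, 126, 126, 126, 129, 128, 121, 125, 128, 127, 126, 124, 130, 127]
```

```bash
python3 - <<'E'
from h import *
im=np.mean([get_image("side").astype(np.float32) for _ in range(10)],0)
X,Z=np.meshgrid(np.linspace(-.14,.14,700),np.linspace(.075,-.01,210))
P=np.stack([W(x,-.11,z) for x,z in zip(X.ravel(),Z.ravel())]);q=proj("side",P).astype(np.float32)
v=cv2.remap(im,q[:,0].reshape(X.shape),q[:,1].reshape(X.shape),2)
g=np.clip((v-15)*3.2,0,255)
# raw, enlarged (nearest), brightened
raw=np.clip((im[195:255,265:345]-15)*3.2,0,255)
raw=cv2.resize(raw,(560,420),interpolation=0)[:380]
out=np.zeros((590,700,3));out[:210]=g;out[210:590,:560]=raw
cv2.imwrite("pics/rect.png",out)
E
```

```text
[ WARN:0@20.552] global loadsave.cpp:1063 imwrite_ Unsupported depth image for selected encoder is fallbacked to CV_8U.
```

View pics/rect.png

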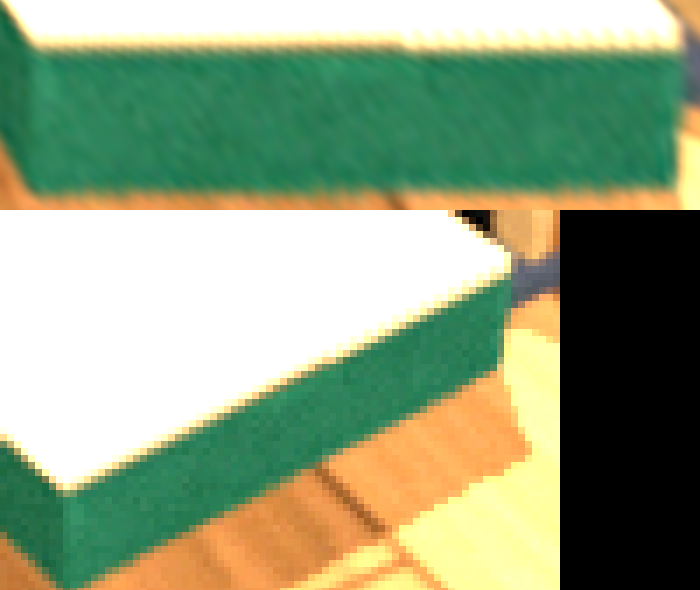

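```bash
python3 - <<'E'
from h import *
im=np.mean([get_image("side").astype(np.float32) for _ in range(24)],0);np.save("im.npy",im)
# per image column: rows relative to the predicted cover-bottom line (z=.06)
xs=np.arange(-.13,.131,.0005);q=proj("side",np.array([W(x,-.11,.06) for x in xs]))
print("col  x(mm)  edge(subpix: G/R transition)  rows +1..+6 sum")
for u in range(276,336):
    i=np.argmin(abs(q[:,0]-u));v0=q[i,1]
    col=im[:,u,2]  # red: cover bright, wall dark
    r0=int(v0)-4;seg=col[r0:r0+9]
    e=r0+(np.clip(seg-25,0,None)/ (col[int(v0)-5]-25)).sum()-.5-v0
    b=int(np.floor(v0))
    print(u,round(xs[i]*1e3),"%.2f %.2f"%(e,v0-b),im[b-1:b+6,u].round().astype(int).tolist())
E
```

```text
col  x(mm)  edge(subpix: G/R transition)  rows +1..+6 sum
276 -118 0.64 0.90 [[113, 155, 192], [105, 146, 180], [77, 107, 134], [53, 71, 74], [43, 56, 35], [44, 58, 28], [45, 59, 30]]
277 -114 0.56 0.37 [[111, 153, 189], [89, 124, 154], [63, 86, 102], [46, 61, 52], [42, 54, 28], [43, 55, 27], [44, 57, 29]]
278 -111 0.63 0.91 [[112, 155, 191], [105, 145, 180], [77, 107, 132], [52, 70, 74], [43, 56, 35], [43, 55, 28], [43, 56, 30]]
279 -107 0.61 0.38 [[110, 153, 188], [88, 124, 152], [63, 87, 101], [46, 61, 52], [43, 55, 28], [44, 57, 31], [43, 56, 29]]
280 -103 0.59 0.92 [[112, 156, 191], [104, 144, 178], [77, 108, 132], [52, 70, 73], [44, 57, 37], [43, 56, 28], [44, 56, 28]]
281 -99 0.57 0.40 [[111, 152, 189], [88, 122, 152], [63, 86, 101], [45, 61, 51], [41, 54, 28], [45, 57, 30], [44, 56, 29]]
282 -95 0.67 0.88 [[112, 154, 191], [105, 144, 179], [77, 108, 132], [50, 69, 72], [43, 56, 35], [43, 55, 29], [43, 55, 28]]
283 -92 0.56 0.42 [[109, 151, 187], [87, 121, 150], [61, 86, 100], [46, 61, 52], [42, 54, 29], [42, 55, 28], [42, 55, 27]]
284 -88 0.61 0.90 [[111, 154, 190], [104, 144
[... 5621 characters left out ...]
], [86, 121, 150], [60, 82, 90], [45, 59, 39], [42, 55, 28], [41, 54, 27], [42, 54, 29]]
331 104 0.71 0.55 [[102, 142, 177], [83, 116, 144], [67, 93, 110], [49, 66, 60], [42, 55, 30], [42, 55, 28], [42, 54, 29]]
332 108 0.94 0.03 [[98, 137, 171], [87, 120, 150], [60, 81, 90], [45, 58, 40], [44, 56, 30], [43, 55, 28], [42, 55, 30]]
333 113 1.30 0.52 [[103, 144, 178], [82, 114, 144], [67, 93, 109], [50, 67, 61], [43, 55, 31], [43, 55, 28], [43, 55, 28]]
334 117 3.00 0.01 [[99, 137, 170], [86, 119, 149], [59, 82, 90], [44, 57, 38], [43, 54, 28], [42, 54, 27], [42, 54, 28]]
335 121 22.10 0.56 [[104, 144, 179], [83, 115, 144], [67, 92, 109], [49, 65, 59], [41, 53, 28], [43, 56, 29], [44, 57, 30]]
```

```bash
cat >> h.py <<'E'
def down(ang,s=1):
    "tool down, closing line at world angle ang"
    y=s*np.array([np.cos(ang),np.sin(ang),0]);z=np.array([0,0,-1.]);
    return Rn.from_matrix(np.column_stack([np.cross(y,z),y,z])).as_rotvec()
SY=np.deg2rad(100.64);SD=np.array([np.cos(SY),np.sin(SY)]);G=np.array([.4914,-.2513])-.0175*SD
E
python3 - <<'E'
from h import *
for s in(1,-1):
    print(s,[None if (a:=solve_ik(p,down(r,s))) is None else np.round(a,2).tolist() for p,r in (((*G,.02),SY-np.pi/2),(W(0,-.2,.064),yaw),(W(0,.03,.26),yaw),(W(-.068,-.018,.047),yaw-.75),(W(.03,-.04,.047),yaw+.3))])
E
```

```text
1 [[-0.71, 0.68, 1.61, -0.0, 0.85, -0.89], [-0.45, 0.67, 1.48, -0.0, 0.99, -0.55], [-0.07, 0.39, 1.38, -0.0, 1.37, -0.16], [-0.19, 0.52, 1.81, -0.0, 0.81, 0.47], [-0.18, 0.69, 1.5, -0.0, 0.95, -0.57]]
-1 [[-0.71, 0.68, 1.61, -0.0, 0.85, 2.25], [-0.45, 0.67, 1.48, -0.0, 0.99, 2.6], None, [-0.19, 0.52, 1.81, -0.0, 0.81, -2.67], [-0.18, 0.69, 1.5, -0.0, 0.95, 2.57]]
```

```bash
python3 - <<'E'
from h import *
o=down(SY-np.pi/2)
set_gripper(.75,40)
move_pose((*G,.14),o)
line_to((*G,.021),.12)
set_gripper(0,50)
s=state();print(s["clock"],s["grip_width"],s["grasp_force"],s["force"])
line_to((*G,.10),.15)
s=state();print(s["clock"],s["grip_width"],s["force"],s["torque"])
# pre-insert: tip 20 mm off the wall (grip is 115 mm behind the tip)
o2=down(yaw)
p=W(0,-.11-.135,.10)
move_pose(p,o2)
line_to(W(0,-.11-.135,.021+.0435),.1)
print(state()["clock"])
a=get_image("side");A=cut_out("side","scraper")[:1]
b=get_image("top");B=cut_out("top","scraper")[:1]
u0,v0,f=240,170,5
cr=cv2.resize(a[v0:v0+110,u0:u0+150],None,fx=f,fy=f,interpolation=2)
tip=[W(-.018,-.13,.0545),W(.018,-.13,.0545)]
for t in tip: cv2.circle(cr,tuple(int(k) for k in (proj("side",t)[0]-[u0-.5,v0-.5])*f),4,(255,0,255),1)
cv2.imwrite("pics/ins.png",cr)
if B:
    ct=max(cv2.findContours(B[0]["region"].astype(np.uint8),0,2)[0],key=len)
    q=np.array([at_z("top",k[0],.056)[:2] for k in ct])
    L=(q-PC)@PM
    print("tip y",L[:,1].max(),"x range near tip",L[L[:,1]>L[:,1].max()-.03][:,0].min(),L[L[:,1]>L[:,1].max()-.03][:,0].max())
E
```

```text
10.6833 0.26616835537148564 49.9966022092849 [-0.0572622   0.56579826  0.8652482 ]
11.3583 0.26932513535590485 [-0.54432994  0.07481954 -0.53684159] [-0.01704868 -0.11509827 -0.01399889]
12.3917
tip y -0.12894709489780012 x range near tip -0.017882360233957527 0.018894147183210475
```

View pics/ins.png

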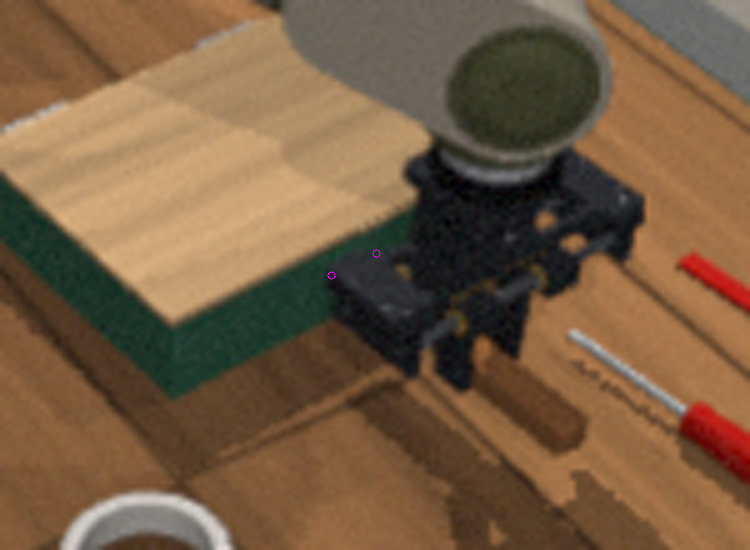

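The tool is in front of the wall at pixel (354, 264) of the crop. The blade tip is just hidden behind the gripper body, and the top view puts it within 1 mm of where I expected. Next I insert with a guard.

```bash
python3 - <<'E'
from h import *
z=.0645
hit=line_to(W(0,-.245+.053,z),.05,guard=4)
s=state();L=(s["tcp_pos"][:2]-PC)@PM
print(hit,s["clock"],"tip y",L[1]+.115,L[0],s["force"],s["grip_width"])
E
```

```text
False 13.8 tip y -0.07726966525359426 -7.177992808620609e-06 [ 0.21057517  0.36560809 -0.50651614] 0.27136148131181353
```

```bash
python3 - <<'E'
from h import *
r=.187
for th in (.06,.15,.3,.45,.6,.8,1.0,1.2,1.4,1.6,1.75,1.87):
    line_to(W(0,.11-r*np.cos(th)-.115,.06+r*np.sin(th)+.0087),.08 if th<.5 else .14)
    s=state();print(th,round(s["clock"],2),s["force"].round(2),s["torque"].round(2),round(s["grip_width"],3))
L=(s["tcp_pos"][:2]-PC)@PM
line_to(W(0,L[1]-.12,s["tcp_pos"][2]),.2)
a=get_image("side")[100:300,180:440];b=get_image("top")[100:300,180:440]
cv2.imwrite("pics/open.png",np.hstack([cv2.resize(k,(400,308)) for k in(a,b)]))
print(state()["clock"])
E
```

```text
0.06 14.14 [-0.43 -0.48 -1.54] [-0.18 -0.11  0.03] 0.271
0.15 14.5 [ 0.28 -1.26 -1.74] [-0.16 -0.17 -0.07] 0.267
0.3 15.0 [-0.43 -1.59 -1.47] [-0.17 -0.16 -0.06] 0.269
0.45 15.5 [ 0.52 -0.44 -1.47] [-0.15 -0.15 -0.03] 0.268
0.6 15.85 [-0.73 -0.69 -1.88] [-0.16 -0.13  0.  ] 0.264
0.8 16.27 [-0.21 -0.59 -0.96] [-0.15 -0.13 -0.03] 0.267
1.0 16.68 [-0.2  -0.17 -0.08] [-0.06 -0.16  0.02] 0.269
1.2 17.1 [ 0.77 -0.71 -1.43] [-0.09 -0.08 -0.  ] 0.268
1.4 17.52 [ 0.76 -0.41 -0.92] [-0.05 -0.06 -0.02] 0.271
1.6 17.93 [ 0.14  0.43 -1.27] [-0.06 -0.11  0.01] 0.268
1.75 18.28 [-0.56  0.21 -0.18] [-0.07 -0.12 -0.04] 0.269
1.87 18.59 [ 0.54  1.11 -1.41] [-0.11 -0.1   0.01] 0.267
19.4417
```

View pics/open.png

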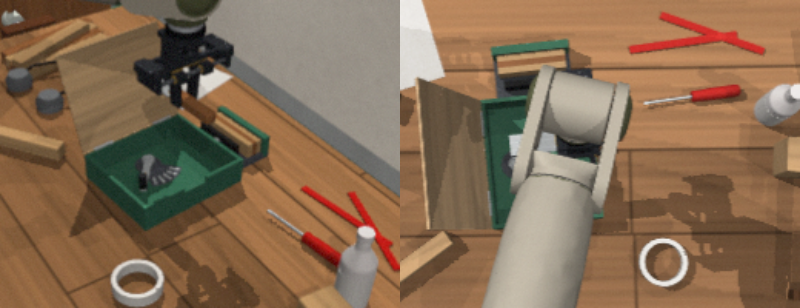

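The cover stands open in both views, and the lever with its toothed plate shows in the case at about (155, 175) in the side half. Next I lay the scraper back where it was.

```bash
python3 - <<'E'
from h import *
o=down(SY-np.pi/2)
move_pose((*G,.16),o)
line_to((*G,.035),.15)
h=line_to((*G,.0205),.03,guard=5);print(h,state()["tcp_pos"][2])
set_gripper(.6)
line_to((*G,.16),.2);wait(.1)
ims={c:np.mean([get_image(c).astype(np.float32) for _ in range(4)],0) for c in("side","top")}
for c in ims: 
    np.save(c+".npy",ims[c])
    for n in("scraper","lever","lever_knob","tooth_plate","cover"):
        get_image(c) if 0 else None
        for d in cut_out(c,n)[:1]:
            ys,xs=np.nonzero(d["region"]);p=at_z(c,d["uv"],.022);print(c,n,round(d["confidence"],2),d["uv"],xs.min(),xs.max(),ys.min(),ys.max(),((p[:2]-PC)@PM).round(3),p.round(3))
print(state()["clock"])
# rectified views of the case interior at z=.02, scale 0.4mm/px
X,Y=np.meshgrid(np.linspace(-.1,.06,400),np.linspace(.1,-.1,500))
out=[]
for c,z in(("side",.015),("top",.015),("top",.056)):
    q=proj(c,np.stack([W(x,y,z) for x,y in zip(X.ravel(),Y.ravel())])).astype(np.float32).reshape(*X.shape,2)
    v=cv2.remap(ims[c].astype(np.float32),q[...,0],q[...,1],2);out.append(np.clip(v*1.6,0,255))
cv2.imwrite("pics/lev.png",cv2.resize(np.hstack(out[:2]),(800,500)).astype(np.uint8))
a=np.hstack([cv2.resize(ims["side"][100:340,180:440],(400,369)),cv2.resize(ims["top"][100:340,180:440],(400,369))]);cv2.imwrite("pics/laid.png",a.astype(np.uint8))
E
```

```text
True 0.021016290659703646
side scraper 0.81 [325.6, 275.8] 294 349 256 298 [-0.091 -0.309] [ 0.497 -0.268  0.022]
side lever_knob 0.59 [274.1, 213.5] 270 278 203 224 [-0.04   0.007] [0.518 0.051 0.022]
side tooth_plate 0.53 [287.0, 210.9] 268 296 203 220 [ 0.002 -0.008] [0.561 0.04  0.022]
side cover 0.9 [243.2, 168.5] 217 283 134 198 [0.027 0.298] [0.558 0.347 0.022]
top scraper 0.71 [139.4, 237.3] 90 158 194 252 [-0.062  0.42 ] [0.458 0.46  0.022]
top lever 0.45 [265.5, 217.3] 251 282 202 226 [-0.041  0.022] [0.516 0.066 0.022]
top lever_knob 0.74 [268.6, 218.1] 255 281 207 226 [-0.044  0.012] [0.513 0.056 0.022]
top tooth_plate 0.78 [264.0, 203.8] 246 278 191 215 [0.002 0.022] [0.559 0.07  0.022]
top cover 0.73 [264.7, 215.4] 252 282 203 227 [-0.034  0.023] [0.522 0.068 0.022]
24.4083
```

View pics/lev.png

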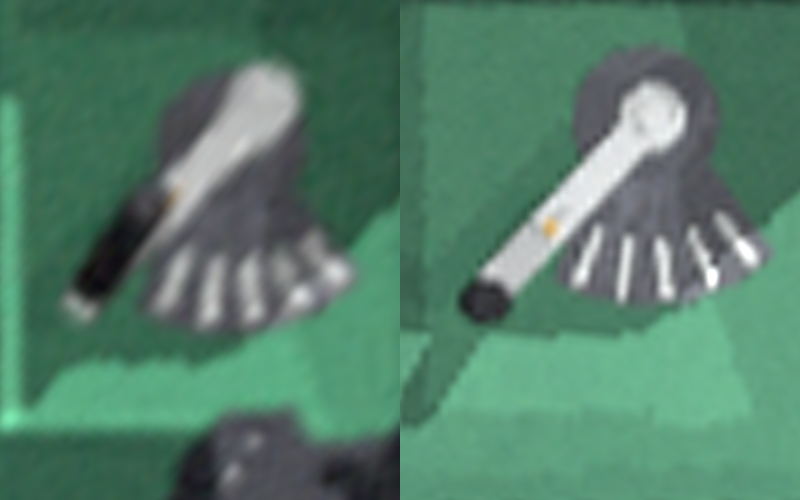

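View pics/laid.png

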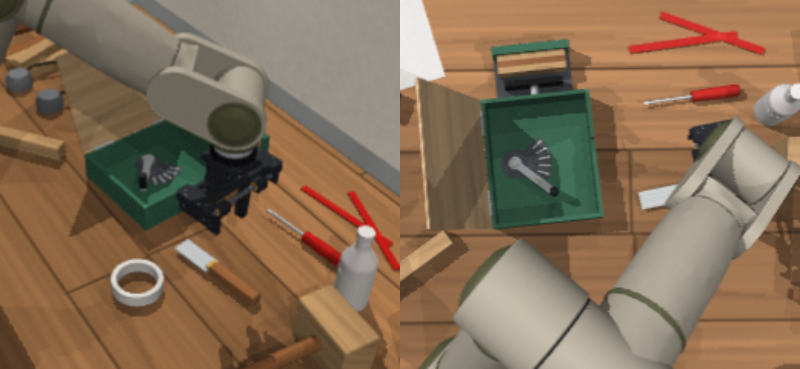

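The top view shows the scraper lying flat in its old place and all five tooth ridges, at crop (575–752, 215–300). From these the first click is at q ≈ 0.31, so the target is q ≈ 0.96. I'll grip the knob and log the feel on the way.

```bash
cat >> h.py <<'E'
def knob(q,z=.047,r=.1):
    return W(r*np.sin(q-.75),.055-r*np.cos(q-.75),z),down(yaw+q-.75)
def tang(q): return np.array([np.cos(yaw+q-.75),np.sin(yaw+q-.75),0])
E
python3 - <<'E'
from h import *
set_gripper(.4)
p,o=knob(0.02,.15);move_pose(p,o)
print(line_to(knob(0.02)[0],.12,guard=8))
F0=state()["force"]
set_gripper(0,40);s=state();print(s["clock"],s["grip_width"],s["grasp_force"],F0.round(2),s["force"].round(2))
for q in np.arange(.03,.72,.03):
    p,o=knob(q);line_to(p,.03,orientation=o)
    fs=np.mean([(wait(.02),state()["force"])[1] for _ in range(3)],0)-F0
    n=np.cross([0,0,1],tang(q));print("%.2f t=%.2f n=%.2f z=%.2f"%(q,fs@tang(q),fs@n,fs[2]))
s=state();print(s["clock"],s["grip_width"],s["grasp_force"])
E
```

```text
False
27.5 0.18934841486647128 40.00243328511715 [0.41 0.09 0.38] [ 2.82 -3.8   0.57]
0.03 t=-0.19 n=-1.21 z=4.77
0.06 t=-4.97 n=-0.74 z=8.58
0.09 t=-4.87 n=-1.81 z=8.84
0.12 t=-5.21 n=-2.25 z=9.42
0.15 t=-5.94 n=-2.80 z=9.88
0.18 t=-5.37 n=-3.34 z=9.87
0.21 t=-5.74 n=-4.53 z=9.52
0.24 t=-6.03 n=-4.90 z=10.25
0.27 t=-6.18 n=-5.37 z=10.39
0.30 t=-7.96 n=-5.86 z=11.52
0.33 t=-7.20 n=-5.68 z=10.59
0.36 t=-6.65 n=-6.17 z=10.39
0.39 t=-2.43 n=-5.85 z=6.94
0.42 t=-2.57 n=-6.22 z=6.63
0.45 t=-7.07 n=-6.17 z=9.87
0.48 t=-7.75 n=-7.17 z=10.07
0.51 t=-7.63 n=-7.71 z=9.43
0.54 t=-8.78 n=-7.72 z=9.88
0.57 t=-11.87 n=-7.81 z=12.79
0.60 t=-7.72 n=-6.59 z=8.63
0.63 t=-5.17 n=-5.90 z=7.04
0.66 t=-2.73 n=-5.51 z=4.51
0.69 t=-7.29 n=-6.53 z=7.94
34.4 0.19175209056231357 40.00666033476591
```

```bash
python3 - <<'E'
from h import *
F0=np.array([.41,.09,.38])
for q in np.r_[np.arange(.72,.97,.03),.98]:
    p,o=knob(q);line_to(p,.03,orientation=o)
    fs=np.mean([(wait(.02),state()["force"])[1] for _ in range(3)],0)-F0
    print("%.2f t=%.2f z=%.2f"%(q,fs@tang(q),fs[2]))
s=state();print(s["clock"],s["grip_width"],s["grasp_force"],((s["tcp_pos"][:2]-PC)@PM-[0,.055]).round(4))
v=((s["tcp_pos"][:2]-PC)@PM-[0,.055]);print("q tcp",.75+np.arctan2(v[0],-v[1]),np.hypot(*v))
im=get_image("top");K=cut_out("top","lever")[:1]
for d in K: print(d["confidence"],d["uv"],d["region"].sum())
get_image("side")
for n in("scraper","cover","lever_knob"):
  for d in cut_out("side",n)[:1]: print(n,d["confidence"],d["uv"],d["region"].sum())
X,Y=np.meshgrid(np.linspace(-.1,.1,400),np.linspace(.1,-.1,400))
q=proj("top",np.stack([W(x,y,.02) for x,y in zip(X.ravel(),Y.ravel())])).astype(np.float32).reshape(*X.shape,2)
a=np.clip(cv2.remap(im.astype(np.float32),q[...,0],q[...,1],2)*1.6,0,255)
b=cv2.resize(get_image("side")[100:360,180:440],(400,400))
cv2.imwrite("pics/fin.png",np.hstack([a,b]).astype(np.uint8))
E
```

```text
0.72 t=-9.12 z=9.19
0.75 t=-9.44 z=9.32
0.78 t=-9.94 z=9.39
0.81 t=-13.44 z=12.09
0.84 t=-10.01 z=9.76
0.87 t=-8.75 z=8.68
0.90 t=-6.70 z=7.30
0.93 t=-6.85 z=6.41
0.96 t=-10.16 z=8.69
0.98 t=-10.25 z=8.84
37.4 0.19198014197431482 40.01214735209942 [ 0.0215 -0.0981]
q tcp 0.9656700685522309 0.10038689506903595
0.15 [446.4, 212.0] 2165
scraper 0.89 [319.9, 277.6] 616
cover 0.62 [245.0, 164.1] 2821
lever_knob 0.52 [301.7, 210.3] 12
```

View pics/fin.png

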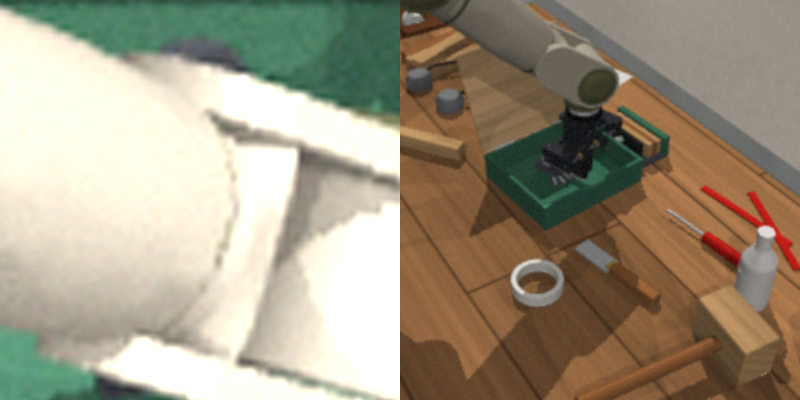

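The side view shows the cover open, the scraper flat at about (620, 270), and the gripper holding the knob. Three force peaks and drops were felt, at about 0.32, 0.57 and 0.81. The force is now back on the plain spring curve, which puts the lever midway between clicks 3 and 4.

```bash
python3 -c "
from cell import *
wait(.4);print(state()['clock'],abs(state()['qvel']).max());print(job_done())"
```

```text
38.15 0.001761638391925129
the job is handed in; nothing more can be done
None
```

I handed the job in at about 38 s of robot time with the cover open, the scraper flat on the bench, and the lever held about midway between the third and fourth click; no verdict came back.

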